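# Make up two board-repair kits

### The arm

A 7-joint arm with a two-finger parallel gripper is mounted at the origin on the work surface. World frame = base frame: x ahead of the robot, y to its left, z up, the work surface at z = 0. Lengths are in m, angles in degrees, forces in N, time in s.
With the tool pointing down it reaches from about 0.425 to 0.875 m from the base axis. Payload 4.7 kg.
Tool frame: the origin (TCP) lies midway between the tips of the shut fingers; the grasp point (between the pads) lies 19 mm behind it; z points along the fingers, y is the line along which they close (so a half turn about z gives the same grasp; the last joint's range is limited). The gripper opens to 87 mm and grips with 3 to 60 N. Pads are 19 mm wide; open, the fingers measure 117 mm over their backs; the gripper's body (75 mm by 190 mm) begins 51 mm behind the grasp point.
Start: joints at [67.328, 18.392, -4.016, 83.108, 1.295, 78.541, -3.26], TCP at [0.259, -0.596, 0.223] pointing down, gripper open.
Joint ranges: [-163.93, 163.93], [-17.29, 119.83], [-79.2, 71.16], [3.27, 140.29], [-89.18, 269.18], [5.43, 117.66], [-154.24, 154.24]. Speed limits (degrees/s): [147.25, 147.25, 180, 180, 180, 180, 180].

### API

Orientations are given as [roll, pitch, yaw] about the fixed x, y, z axes, in that order (R = Rz(yaw) Ry(pitch) Rx(roll)).
In Python, from cell import env gives the robot as it stands. The module is installed in compiled form; this text tells all that it offers.
- The arm moves only by the tool step_arm, never from a script. Its argument "rows" is a list of rows, each an object with "angular": the turn, a rotation vector about the tool's x, y, z in units of pi rad (1.0 is pi rad), a list of three; "slide": the shift along the tool's x, y, z in units of 500 mm (1.0 is 500 mm), a list of three; "jaw": the opening, from 0 (shut) to 1 (fully open). A call has 1 to 10 rows; each row shifts and turns the commanded pose from where the row before left it, along the tool's axes as they then stand; what a row does not reach is not made up. A row lasts 1/8 s, in which the tool goes at most 62.5 mm and 10.7 degrees, less where a joint would pass 70% of its speed; a pose out of reach is approached as far as the arm can. A call with a number of a shift or a turn outside -1 to 1 is refused whole. A call with a gripper value outside its range is refused whole. The fingers move at their own pace and stop on an object; "newtons" is the grip in N (left out, the last holds). Time passes only in rows, so rows that do not move let the fingers close. It gives the time, the measured TCP pose, the force, the opening and the grip force at its end, in the units of the state.
- env.get_obs(): the state, without advancing time (a new reading comes with each control period).
- env.read_camera(name): name is "side" or "top" or "wrist"; returns the picture (400x640x3 uint8, red, green, blue); there is no depth.
- env.camera_info(name): a dict with "fx", "fy", "cx", "cy" (pixels), "R" (3x3) and "t" (3): a world point X has camera coordinates R X + t. Camera axes: x right, y down, z forward; pixel columns grow to the right and rows downward; lengths in m; the calibration is good to about 2 mm. The wrist camera is an equidistant fisheye: a pixel r from the principal point sees the ray r / f radians off the axis. A picture is of the moment at which its call begins: read the wrist's pose just before it. camera_info takes no time and is no camera call; for the wrist camera it gives the pose at the moment of the call.
- env.sign_off(): hands the job in; it is judged then, once.
The state is a dict: "time_s": time; "qpos": joint angles; "joint_velocities": joint speeds; "effort": joint torques, N m; "tool_pos": TCP position; "tool_rot": TCP orientation; "force": force on the tool from outside, world axes, zero at the start; "wrist_torque": the same for the moment, N m; "grip_width": finger opening in m; "grasp_force": force on a finger pad.
Only numpy, scipy, OpenCV 4.12 (cv2) and the standard library are available. Lean on these libraries where they do the work, as an engineer would, in place of code of your own. Each camera call takes 0.05 s, during which the arm holds its last target. There are 200 camera calls.

### The job

Make up the two repair kits from the electronic parts standing on the grey mat: the big black capacitor and the green terminal block go in the blue tray, the smaller red capacitor and the finned aluminium heat sink in the yellow tray. Put one part in each compartment (either one will do), standing upright as it stood on the mat and resting flat on the tray's floor. Leave the copper-wound transformer and the white relay standing where they are.

Things in the scene. Friction and masses are not known exactly. Their poses are not given: they have to be found in the camera images.
- big_capacitor: Big capacitor: upright black cylinder with a silver top, diameter 35 mm, 50 mm tall, about 60 g, loose. Origin: centre of its underside; z up.
- small_capacitor: Smaller capacitor: upright red cylinder with a silver top, diameter 25 mm, 42 mm tall, about 30 g, loose. Origin: centre of its underside; z up.
- terminal_block: Green screw terminal block with four steel screws in a row on top: a box 48 mm along its x, 22 mm along its y, 42 mm tall, about 50 g, loose. Origin: centre of its underside; z up.
- heat_sink: Aluminium heat sink with upright fins: its outline is a box 42 mm along its x, 26 mm along its y, 42 mm tall, about 70 g, loose. It can be gripped across its y as if solid. Origin: centre of its underside; z up.
- transformer: Small transformer with dark ferrite core and copper winding, to be left alone: 44 mm along its x, 34 mm along its y, 40 mm tall, loose. Origin: centre of its underside; z up.
- relay: White relay with black foot, to be left alone: 30 x 30 mm, 40 mm tall, loose. Origin: centre of its underside; z up.
- blue_tray: Blue kit tray, a shallow open box fixed to the bench, 152 mm along its x by 78 mm along its y, 16 mm high overall. Walls and floor are 4 mm thick. One 4 mm cross wall, as high as the rim, splits it into two equal compartments, each 70 x 70 mm inside, 12 mm deep, centred at x = +37 mm and x = -37 mm, y = 0 of the tray; their floor is at z = 4 mm. Origin: centre of the tray's underside; z up.
- yellow_tray: Yellow kit tray, a shallow open box fixed to the bench, 152 mm along its x by 78 mm along its y, 16 mm high overall. Walls and floor are 4 mm thick. One 4 mm cross wall, as high as the rim, splits it into two equal compartments, each 70 x 70 mm inside, 12 mm deep, centred at x = +37 mm and x = -37 mm, y = 0 of the tray; their floor is at z = 4 mm. Origin: centre of the tray's underside; z up.

How it is judged:
By the outcome, as a careful person would: the job done as asked, in the order asked, and still so for the second after the job is handed in, with the robot touching nothing.
It also fails if it takes over 104 s, if anything falls off the work surface, if the arm or the gripper's body presses on something with over 40 N, if the wrist force passes 120 N, or if a joint passes its speed limit or range.

## Working session

There is one attempt and no reset: what is moved stays moved. The work goes in short steps, Python scripts to look and compute and a tool call to move; the robot and the scene stay as the last step left them, time stands still between calls to the robot, and variables do not carry over. Pictures are saved under pics/ and viewed, at most 14 in all, crops included, and the job is handed in when it is done.

Besides the shell and the picture viewer there is one more tool, called after "Call:" by a JSON object that holds its "name" and its "arguments", one argument or row to a line. step_arm: Moves the arm, as the interface text tells. Shifts and turns lie within -1 to 1; 1 stands for 500 mm of shift or pi rad of turn. Its arguments: {"type":"object","properties":{"rows":{"type":"array"},"newtons":{"type":"number"}},"required":["rows"]}

```bash
mkdir -p pics; python3 - <<'E'
from cell import env
import cv2
for n in("top","side"):
    cv2.imwrite(f"pics/{n}0.png",env.read_camera(n)[:,:,::-1]); i=env.camera_info(n); print(n,i)
o=env.get_obs();print(o)
E
```

```text
top {'fx': 442.1130201850917, 'fy': 442.1130201850917, 'cx': 322.82067944704426, 'cy': 195.17609346210236, 'R': array([[-0.01827457, -0.99983076,  0.00212059],
       [-0.99885835,  0.01816309, -0.0441826 ],
       [ 0.04413661, -0.00292558, -0.99902122]]), 't': array([0.00657638, 0.51637924, 0.90836054])}
side {'fx': 382.47772475802736, 'fy': 382.47772475802736, 'cx': 320.5722339345038, 'cy': 205.7232446925968, 'R': array([[-0.97996737, -0.19865139,  0.01419758],
       [-0.12433781,  0.55456574, -0.82279825],
       [ 0.15557652, -0.80808073, -0.56815621]]), 't': array([0.50246697, 0.10125404, 0.70105329])}
{'time_s': 0.1, 'qpos': array([67.32755274, 18.43556196, -4.01473928, 83.16646833,  1.29616343,
       78.54066098, -3.25995702]), 'joint_velocities': array([-0.06464902, -0.11063024,  0.03184003, -0.10038614,  0.00727922,
       -0.04630805, -0.01268157]), 'effort': array([-4.43778554e-04, -4.92571199e+01, -4.05694647e-01, -3.13398707e+01,
       -6.41146721e-02,  3.95422324e-02,  5.47267950e-05]), 'tool_pos': array([ 0.25873032, -0.59576183,  0.22157493]), 'tool_rot': array([-1.79902599e+02,  6.75263684e-03,  2.34815390e+01]), 'force': array([ 0.06736378,  0.00774851, -0.22684507]), 'wrist_torque': array([-0.00026028,  0.01649712, -0.01900305]), 'grasp_force': 0.0, 'grip_width': 0.08699831497116588}
```

View pics/top0.png

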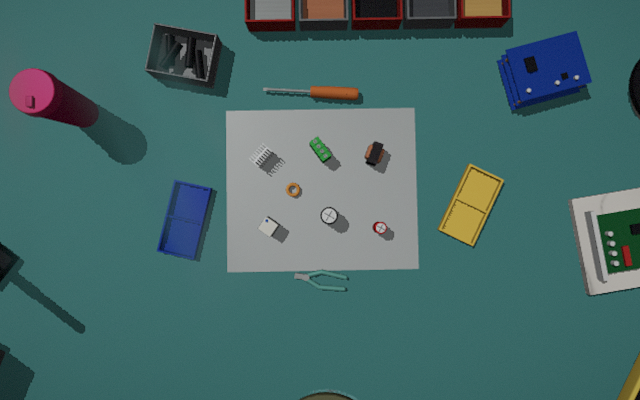

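View pics/side0.png

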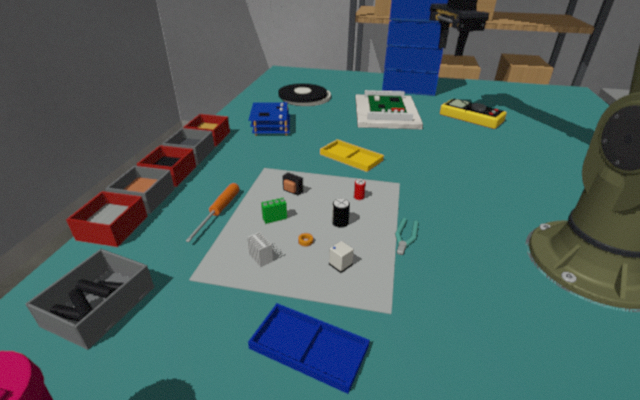

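The top view (up is +x, left is +y) shows the heat sink at about (265,158), the terminal block (320,149), the transformer (375,153), the relay (270,227), the big capacitor (329,215) and the red capacitor (380,228). The blue tray is at about (187,219) and the yellow tray at about (471,205). The side view agrees. I'll enlarge crops to get exact positions.

```bash
python3 - <<'E'
import cv2,numpy as np
im=cv2.imread("pics/top0.png")
c=cv2.resize(im[130:245,245:395],None,fx=5.2,fy=5.2,interpolation=cv2.INTER_CUBIC)
for x in range(250,395,10): cv2.line(c,(int((x+.5-245)*5.2),0),(int((x+.5-245)*5.2),6 if x%50 else 16),(0,0,255),1)
for y in range(130,245,10): cv2.line(c,(0,int((y+.5-130)*5.2)),(6 if y%50 else 16,int((y+.5-130)*5.2)),(0,0,255),1)
c=cv2.convertScaleAbs(c,alpha=1.3)
cv2.imwrite("pics/c1.png",c);print(c.shape)
a=cv2.resize(im[160:265,150:220],None,fx=5.5,fy=5.5,interpolation=cv2.INTER_CUBIC)
b=cv2.resize(im[155:260,436:506],None,fx=5.5,fy=5.5,interpolation=cv2.INTER_CUBIC)
cv2.imwrite("pics/c2.png",cv2.convertScaleAbs(np.hstack([a,b]),alpha=1.4))
E
```

```text
(598, 780, 3)
```

View pics/c1.png

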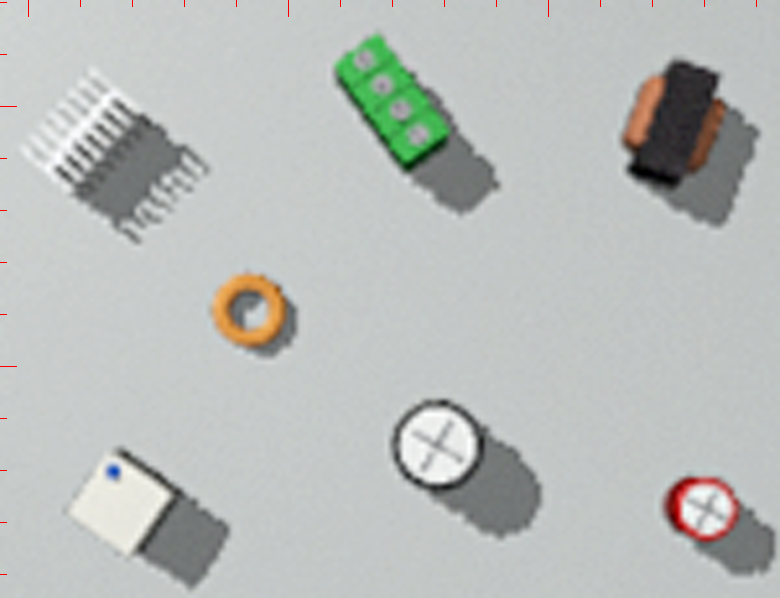

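View pics/c2.png

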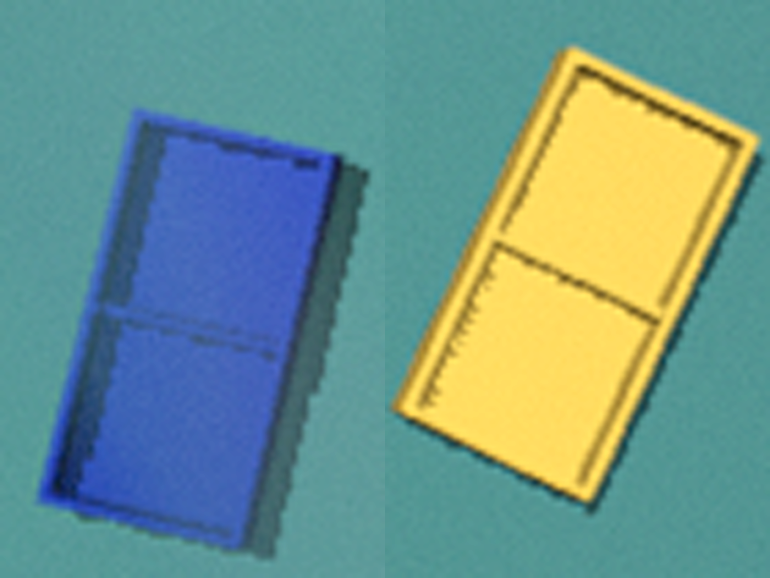

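The crops show these tops (crop pixels):
- Big capacitor at (437,445) and red capacitor at (707,508).
- Terminal block at (391,98), with its screw row along (55,74).
- Heat sink at (83,132), with its fins stacked along (70,-84).

The tray rim corners are also readable.

```bash
cat > h.py <<'E'
import numpy as np, sys
from scipy.spatial.transform import Rotation as Ro
from cell import env
def ray(n,uv,z):
    i=env.camera_info(n); R=np.array(i["R"]); t=np.array(i["t"])
    d=R.T@np.array([(uv[0]-i["cx"])/i["fx"],(uv[1]-i["cy"])/i["fy"],1]); c=-R.T@t
    return c+d*(z-c[2])/d[2]
def go(x,y,z,yaw=None):
    "total tool-frame slide (units of 0.5 m), then turn about tool z (units of pi) with modulo half turn"
    o=env.get_obs(); T=Ro.from_euler("xyz",o["tool_rot"],degrees=True)
    s=T.inv().apply(np.array([x,y,z])-o["tool_pos"])/0.5
    print("pos",o["tool_pos"].round(4),"rot",o["tool_rot"].round(2),"q7",o["qpos"][6].round(1),"t",o["time_s"])
    print("slide",s.round(4),"norm rows>=",np.ceil(np.linalg.norm(s)/.12))
    if yaw is not None:
        d=(yaw-o["tool_rot"][2]+90)%180-90; print("turn z",round(-d/180,4),"rows>=",np.ceil(abs(d)/10))
E
python3 - <<'E'
from h import *
f=lambda x,y:(x/5.2+244.5+.1,y/5.2+129.5+.1)
P={}
for n,c,z in(("big",(437,445),.05),("red",(707,508),.042),("term",(391.5,98),.042),("sink",(83,132),.042),("relay",(125,500),.04)):
    print(n,ray("top",f(*c),z).round(4))
def yw(a,b):
    d=ray("top",f(*b),.042)-ray("top",f(*a),.042); return np.degrees(np.arctan2(d[1],d[0])).round(1)
print("term x dir",yw((364,60),(419,134)),"sink x dir",yw((22,152),(92,68)))
for n,ox,oy,cs in(("blue",149.6,159.6,[(136,110),(340,155),(242,552),(40,502)]),("yellow",435.6-70,154.6,[(570,47),(760,137),(592,503),(397,408)])):
    q=np.array([ray("top",(x/5.5+ox,y/5.5+oy),.016) for x,y in cs]); c=q.mean(0)
    l=(q[0]+q[1]-q[2]-q[3])/2; L=np.linalg.norm(l[:2]); print(n,c.round(4),"len",L.round(4),"yaw",np.degrees(np.arctan2(l[1],l[0])).round(1))
    print(" wid",np.linalg.norm(q[0]-q[1]).round(4)," far",(c+l/L*.037).round(4),"near",(c-l/L*.037).round(4))
E
```

```text
big [ 0.4747 -0.0136  0.05  ]
red [ 0.4485 -0.1173  0.042 ]
term [0.6097 0.0014 0.042 ]
sink [0.5985 0.1214 0.042 ]
relay [0.4556 0.1072 0.04  ]
term x dir -144.6 sink x dir -40.5
blue [0.4713 0.2844 0.016 ] len 0.1517 yaw -14.1
 wid 0.0788  far [0.5072 0.2753 0.016 ] near [0.4355 0.2934 0.016 ]
yellow [ 0.4918 -0.3092  0.016 ] len 0.152 yaw -26.9
 wid 0.079  far [ 0.5248 -0.3259  0.016 ] near [ 0.4588 -0.2925  0.016 ]
```

```bash
python3 -c "
from h import *
go(.4747,-.0136,.15)"
```

```text
pos [ 0.2587 -0.5958  0.2216] rot [-1.799e+02  1.000e-02  2.348e+01] q7 -3.3 t 0.1
slide [ 0.8601 -0.8956  0.1446] norm rows>= 11.0
```

Call:
{"name": "step_arm", "arguments": {
  "rows": [
    {"angular":[0,0,0],"slide":[0.078,-0.081,0.013],"jaw":1},
    {"angular":[0,0,0],"slide":[0.078,-0.081,0.013],"jaw":1},
    {"angular":[0,0,0],"slide":[0.078,-0.081,0.013],"jaw":1},
    {"angular":[0,0,0],"slide":[0.078,-0.081,0.013],"jaw":1},
    {"angular":[0,0,0],"slide":[0.078,-0.081,0.013],"jaw":1},
    {"angular":[0,0,0],"slide":[0.078,-0.081,0.013],"jaw":1},
    {"angular":[0,0,0],"slide":[0.078,-0.081,0.013],"jaw":1},
    {"angular":[0,0,0],"slide":[0.078,-0.081,0.013],"jaw":1},
    {"angular":[0,0,0],"slide":[0.078,-0.081,0.013],"jaw":1},
    {"angular":[0,0,0],"slide":[0.078,-0.081,0.013],"jaw":1}
  ],
  "newtons": 15
}}

```text
time_s: 1.35
tool_pos: [0.4554, -0.0677, 0.1572]
tool_rot: [180.0, 0.0, 23.5]
force: [1.5, -1.0, 0.2]
grip_width: 0.0871
grasp_force: 0.0
```

```bash
python3 -c "
from h import *
go(.4747,-.0136,.15)"
```

```text
pos [ 0.4554 -0.0677  0.1572] rot [1.7997e+02 1.0000e-02 2.3470e+01] q7 -60.5 t 1.35
slide [ 0.0785 -0.0839  0.0144] norm rows>= 1.0
```

Call:
{"name": "step_arm", "arguments": {
  "rows": [
    {"angular":[0,0,0],"slide":[0.078,-0.084,0.014],"jaw":1},
    {"angular":[0,0,0],"slide":[0,0,0],"jaw":1}
  ]
}}

```text
time_s: 1.6
tool_pos: [0.4746, -0.01, 0.1501]
tool_rot: [-179.9, -0.0, 24.0]
force: [0.7, -1.3, -1.2]
grip_width: 0.0872
grasp_force: 0.0
```

```bash
python3 - <<'E'
from h import *
import cv2
go(.4747,-.0136,.02)
i=env.camera_info("wrist"); im=env.read_camera("wrist"); print(i)
def pj(X):
    c=np.array(i["R"])@X+np.array(i["t"]); r=np.hypot(c[0],c[1]); th=np.arctan2(r,c[2]); return (i["cx"]+i["fx"]*th*c[0]/r, i["cy"]+i["fy"]*th*c[1]/r)
im=im[:,:,::-1].copy()
for X in([.4747,-.0136,.05],[.4485,-.1173,.042],[.6097,.0014,.042],[.5985,.1214,.042]):
    u=pj(np.array(X)); print(u); cv2.circle(im,(round(u[0]),round(u[1])),2,(255,0,255),-1)
cv2.imwrite("pics/w1.png",cv2.resize(im,None,fx=1.25,fy=1.25))
E
```

```text
pos [ 0.4746 -0.01    0.1501] rot [-1.7988e+02 -2.0000e-02  2.3990e+01] q7 -68.4 t 1.6
slide [-0.0028  0.0072  0.2601] norm rows>= 3.0
{'fx': 309.70691628693146, 'fy': 309.70691628693146, 'cx': 314.82059228739894, 'cy': 198.43099822212642, 'R': array([[ 0.40620573, -0.91377746, -0.00276688],
       [-0.87200641, -0.38853857,  0.29772907],
       [-0.27313315, -0.11852651, -0.9546464 ]]), 't': array([-0.20134904,  0.39446211,  0.45072344])}
(np.float64(319.06226903806464), np.float64(199.20958585367055))
(np.float64(401.43308189735615), np.float64(258.9755439033848))
(np.float64(367.0309261383131), np.float64(52.862683404015286))
(np.float64(235.92292815790768), np.float64(13.840267334460293))
```

View pics/w1.png

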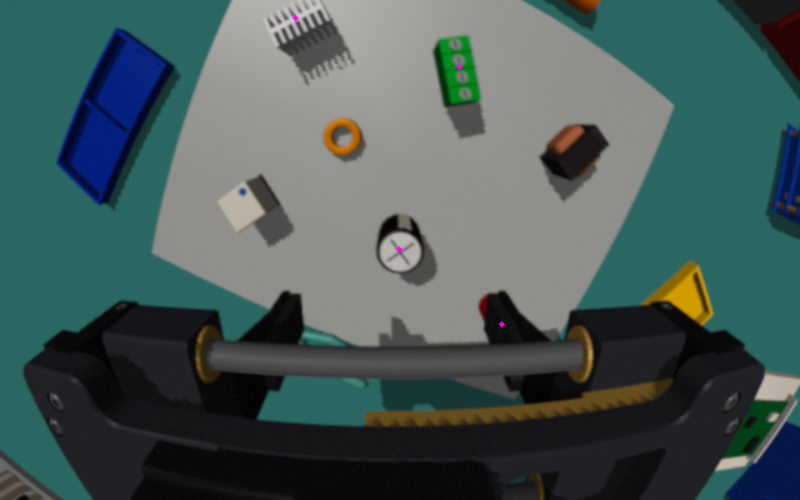

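The wrist view confirms the projected points: the markers fall on the silver top at (400,250), the terminal block at (458,66) and the heat sink at (296,18). I'll descend and grip.

Call:
{"name": "step_arm", "arguments": {
  "rows": [
    {"angular":[0,0,0.001],"slide":[-0.003,0.007,0.08],"jaw":1},
    {"angular":[0,0,0],"slide":[0,0,0.08],"jaw":1},
    {"angular":[0,0,0],"slide":[0,0,0.07],"jaw":1},
    {"angular":[0,0,0],"slide":[0,0,0.03],"jaw":1},
    {"angular":[0,0,0],"slide":[0,0,0],"jaw":1},
    {"angular":[0,0,0],"slide":[0,0,0],"jaw":0.3},
    {"angular":[0,0,0],"slide":[0,0,0],"jaw":0.3},
    {"angular":[0,0,0],"slide":[0,0,0],"jaw":0.3},
    {"angular":[0,0,0],"slide":[0,0,0],"jaw":0.3},
    {"angular":[0,0,0],"slide":[0,0,0],"jaw":0.3}
  ],
  "newtons": 15
}}

```text
time_s: 2.9
tool_pos: [0.4744, -0.0191, 0.0206]
tool_rot: [180.0, -0.0, 23.3]
force: [0.9, 0.4, -0.6]
grip_width: 0.0451
grasp_force: 0.0
```

Call:
{"name": "step_arm", "arguments": {
  "rows": [
    {"angular":[0,0,0],"slide":[0,0,0],"jaw":0.3},
    {"angular":[0,0,0],"slide":[0,0,0],"jaw":0.3},
    {"angular":[0,0,0],"slide":[0,0,0],"jaw":0.3},
    {"angular":[0,0,0],"slide":[0,0,0],"jaw":0.3},
    {"angular":[0,0,0],"slide":[0,0,0],"jaw":0.3}
  ]
}}

```text
time_s: 3.52
tool_pos: [0.4744, -0.0191, 0.0206]
tool_rot: [180.0, -0.0, 23.3]
force: [0.2, 1.2, -0.0]
grip_width: 0.0344
grasp_force: 15.0
```

```bash
python3 -c "
from h import *
go(.4355,.2934,.0206)"
```

```text
pos [ 0.4744 -0.0191  0.0206] rot [179.99  -0.    23.3 ] q7 -74.8 t 3.525
slide [ 1.758e-01 -6.048e-01 -1.000e-04] norm rows>= 6.0
```

Call:
{"name": "step_arm", "arguments": {
  "rows": [
    {"angular":[0,0,0],"slide":[0,0,-0.06],"jaw":0.3},
    {"angular":[0,0,0],"slide":[0,0,-0.09],"jaw":0.3},
    {"angular":[0,0,0],"slide":[0,0,-0.05],"jaw":0.3},
    {"angular":[0,0,0],"slide":[0,0,0],"jaw":0.3}
  ],
  "newtons": 15
}}

```text
time_s: 4.03
tool_pos: [0.4759, -0.0196, 0.1222]
tool_rot: [179.8, -0.2, 23.3]
force: [0.2, 1.1, -1.1]
grip_width: 0.0342
grasp_force: 15.0
```

Call:
{"name": "step_arm", "arguments": {
  "rows": [
    {"angular":[0,0,0],"slide":[0.0252,-0.0864,0],"jaw":0.3},
    {"angular":[0,0,0],"slide":[0.0251,-0.0864,0],"jaw":0.3},
    {"angular":[0,0,0],"slide":[0.0251,-0.0864,0],"jaw":0.3},
    {"angular":[0,0,0],"slide":[0.0251,-0.0864,0],"jaw":0.3},
    {"angular":[0,0,0],"slide":[0.0251,-0.0864,0],"jaw":0.3},
    {"angular":[0,0,0],"slide":[0.0251,-0.0864,0],"jaw":0.3},
    {"angular":[0,0,0],"slide":[0.0251,-0.0864,0],"jaw":0.3},
    {"angular":[0,0,0],"slide":[0,0,0],"jaw":0.3},
    {"angular":[0,0,0],"slide":[0,0,0],"jaw":0.3},
    {"angular":[0,0,0],"slide":[0,0,0],"jaw":0.3}
  ]
}}

```text
time_s: 5.28
tool_pos: [0.4357, 0.2916, 0.1197]
tool_rot: [179.9, 0.1, 23.2]
force: [0.0, -0.7, -0.3]
grip_width: 0.0342
grasp_force: 15.0
```

```bash
python3 -c "
from h import *
go(.4355,.2934,.0255)"
```

```text
pos [0.4357 0.2916 0.1197] rot [1.7995e+02 8.0000e-02 2.3170e+01] q7 -112.6 t 5.275
slide [ 0.0013 -0.0036  0.1884] norm rows>= 2.0
```

Call:
{"name": "step_arm", "arguments": {
  "rows": [
    {"angular":[0,0,0],"slide":[0.001,-0.003,0.08],"jaw":0.3},
    {"angular":[0,0,0],"slide":[0,0,0.07],"jaw":0.3},
    {"angular":[0,0,0],"slide":[0,0,0.03],"jaw":0.3},
    {"angular":[0,0,0],"slide":[0,0,0.004],"jaw":0.3},
    {"angular":[0,0,0],"slide":[0,0,0],"jaw":0.3},
    {"angular":[0,0,0],"slide":[0,0,0],"jaw":0.3}
  ]
}}

```text
time_s: 6.02
tool_pos: [0.4363, 0.2955, 0.0297]
tool_rot: [180.0, -0.1, 23.3]
force: [-0.1, 0.8, -0.2]
grip_width: 0.0347
grasp_force: 15.0
```

Call:
{"name": "step_arm", "arguments": {
  "rows": [
    {"angular":[0,0,0],"slide":[0,0,0.001],"jaw":0.3},
    {"angular":[0,0,0],"slide":[0,0,0],"jaw":0.3},
    {"angular":[0,0,0],"slide":[0,0,0],"jaw":0.3}
  ]
}}

```text
time_s: 6.4
tool_pos: [0.4354, 0.295, 0.0281]
tool_rot: [180.0, -0.0, 23.3]
force: [-0.3, -1.3, -0.4]
grip_width: 0.0344
grasp_force: 15.0
```

Call:
{"name": "step_arm", "arguments": {
  "rows": [
    {"angular":[0,0,0],"slide":[0,0,0.004],"jaw":0.3},
    {"angular":[0,0,0],"slide":[0,0,0],"jaw":0.3},
    {"angular":[0,0,0],"slide":[0,0,0],"jaw":0.3}
  ]
}}

```text
time_s: 6.78
tool_pos: [0.4353, 0.295, 0.0259]
tool_rot: [-180.0, 0.0, 23.3]
force: [0.2, 0.6, 0.0]
grip_width: 0.0346
grasp_force: 15.0
```

Call:
{"name": "step_arm", "arguments": {
  "rows": [
    {"angular":[0,0,0],"slide":[0,0,0.002],"jaw":0.3},
    {"angular":[0,0,0],"slide":[0,0,0],"jaw":0.3},
    {"angular":[0,0,0],"slide":[0,0,0],"jaw":0.3}
  ]
}}

```text
time_s: 7.15
tool_pos: [0.4353, 0.2949, 0.025]
tool_rot: [180.0, 0.0, 23.3]
force: [-0.1, 0.2, -0.4]
grip_width: 0.0346
grasp_force: 15.0
```

Call:
{"name": "step_arm", "arguments": {
  "rows": [
    {"angular":[0,0,0],"slide":[0,0,0.002],"jaw":0.3},
    {"angular":[0,0,0],"slide":[0,0,0],"jaw":0.3},
    {"angular":[0,0,0],"slide":[0,0,0],"jaw":0.3}
  ]
}}

```text
time_s: 7.52
tool_pos: [0.4355, 0.2951, 0.0245]
tool_rot: [180.0, -0.0, 23.3]
force: [-2.1, -1.1, 5.2]
grip_width: 0.0343
grasp_force: 15.0
```

Call:
{"name": "step_arm", "arguments": {
  "rows": [
    {"angular":[0,0,0],"slide":[0,0,0],"jaw":0.7},
    {"angular":[0,0,0],"slide":[0,0,0],"jaw":0.7},
    {"angular":[0,0,0],"slide":[0,0,0],"jaw":0.7},
    {"angular":[0,0,0],"slide":[0,0,0],"jaw":0.7},
    {"angular":[0,0,0],"slide":[0,0,-0.05],"jaw":0.7},
    {"angular":[0,0,0],"slide":[0,0,-0.1],"jaw":0.7},
    {"angular":[0,0,0],"slide":[0,0,-0.1],"jaw":0.7},
    {"angular":[0,0,0],"slide":[0,0,0],"jaw":0.7},
    {"angular":[0,0,0],"slide":[0,0,0],"jaw":0.7}
  ]
}}

```text
time_s: 8.65
tool_pos: [0.4352, 0.2946, 0.1486]
tool_rot: [180.0, 0.0, 23.3]
force: [-0.8, -0.1, 0.2]
grip_width: 0.0612
grasp_force: 0.0
```

```bash
python3 -c "
from h import *
go(.6097,.0014,.150,35.4)"
```

```text
pos [0.4352 0.2946 0.1486] rot [1.7996e+02 2.0000e-02 2.3290e+01] q7 -111.5 t 8.65
slide [ 0.0887  0.6765 -0.0024] norm rows>= 6.0
turn z -0.0673 rows>= 2.0
```

Call:
{"name": "step_arm", "arguments": {
  "rows": [
    {"angular":[0,0,0],"slide":[0.0127,0.0966,0],"jaw":0.7},
    {"angular":[0,0,0],"slide":[0.0127,0.0966,0],"jaw":0.7},
    {"angular":[0,0,0],"slide":[0.0127,0.0966,0],"jaw":0.7},
    {"angular":[0,0,0],"slide":[0.0127,0.0966,0],"jaw":0.7},
    {"angular":[0,0,0],"slide":[0.0127,0.0966,0],"jaw":0.7},
    {"angular":[0,0,0],"slide":[0.0127,0.0966,0],"jaw":0.7},
    {"angular":[0,0,0],"slide":[0.0127,0.0966,0],"jaw":0.7},
    {"angular":[0,0,-0.0337],"slide":[0,0,0],"jaw":0.7},
    {"angular":[0,0,-0.0336],"slide":[0,0,0],"jaw":0.7},
    {"angular":[0,0,0],"slide":[0,0,0],"jaw":0.7}
  ]
}}

```text
time_s: 9.9
tool_pos: [0.6088, 0.002, 0.1469]
tool_rot: [-179.9, 0.1, 35.4]
force: [-0.2, -0.4, -0.3]
grip_width: 0.0613
grasp_force: 0.0
```

Call:
{"name": "step_arm", "arguments": {
  "rows": [
    {"angular":[0,0,0],"slide":[0,0,0],"jaw":0.7},
    {"angular":[0,0,0],"slide":[0,0,0],"jaw":0.7}
  ]
}}

```text
time_s: 10.15
tool_pos: [0.6097, 0.0022, 0.1487]
tool_rot: [-180.0, 0.0, 35.4]
force: [-0.6, -0.1, -0.6]
grip_width: 0.0608
grasp_force: 0.0
```

```bash
python3 -c "
from h import *
go(.6097,.0014,.017,35.4)"
```

```text
pos [0.6097 0.0022 0.1487] rot [-1.7999e+02  3.0000e-02  3.5380e+01] q7 -68.4 t 10.15
slide [-0.0006  0.0013  0.2633] norm rows>= 3.0
turn z -0.0001 rows>= 1.0
```

Call:
{"name": "step_arm", "arguments": {
  "rows": [
    {"angular":[0,0,0],"slide":[0,0.001,0.09],"jaw":0.7},
    {"angular":[0,0,0],"slide":[0,0,0.09],"jaw":0.7},
    {"angular":[0,0,0],"slide":[0,0,0.06],"jaw":0.7},
    {"angular":[0,0,0],"slide":[0,0,0.023],"jaw":0.7},
    {"angular":[0,0,0],"slide":[0,0,0],"jaw":0.7},
    {"angular":[0,0,0],"slide":[0,0,0],"jaw":0.15},
    {"angular":[0,0,0],"slide":[0,0,0],"jaw":0.15},
    {"angular":[0,0,0],"slide":[0,0,0],"jaw":0.15},
    {"angular":[0,0,0],"slide":[0,0,0],"jaw":0.15},
    {"angular":[0,0,0],"slide":[0,0,0],"jaw":0.15}
  ]
}}

```text
time_s: 11.4
tool_pos: [0.6103, 0.0016, 0.0177]
tool_rot: [180.0, -0.0, 35.4]
force: [-0.5, -0.7, 0.1]
grip_width: 0.0215
grasp_force: 15.0
```

Call:
{"name": "step_arm", "arguments": {
  "rows": [
    {"angular":[0,0,0],"slide":[0,0,0],"jaw":0.15},
    {"angular":[0,0,0],"slide":[0,0,0],"jaw":0.15},
    {"angular":[0,0,0],"slide":[0,0,0],"jaw":0.15},
    {"angular":[0,0,0],"slide":[0,0,0],"jaw":0.15}
  ]
}}

```text
time_s: 11.9
tool_pos: [0.6103, 0.0016, 0.0177]
tool_rot: [180.0, 0.0, 35.4]
force: [-1.5, -0.8, 2.3]
grip_width: 0.0221
grasp_force: 15.0
```

```bash
python3 -c "
from h import *
go(.5072,.2753,.021)"
```

```text
pos [0.6103 0.0016 0.0177] rot [179.99   0.    35.41] q7 -72.7 t 11.9
slide [ 0.1493 -0.5656 -0.0068] norm rows>= 5.0
```

Call:
{"name": "step_arm", "arguments": {
  "rows": [
    {"angular":[0,0,0],"slide":[0,0,-0.06],"jaw":0.15},
    {"angular":[0,0,0],"slide":[0,0,-0.09],"jaw":0.15},
    {"angular":[0,0,0],"slide":[0,0,-0.05],"jaw":0.15},
    {"angular":[0,0,0],"slide":[0.0249,-0.0943,0],"jaw":0.15},
    {"angular":[0,0,0],"slide":[0.0249,-0.0943,0],"jaw":0.15},
    {"angular":[0,0,0],"slide":[0.0249,-0.0943,0],"jaw":0.15},
    {"angular":[0,0,0],"slide":[0.0249,-0.0943,0],"jaw":0.15},
    {"angular":[0,0,0],"slide":[0.0249,-0.0943,0],"jaw":0.15},
    {"angular":[0,0,0],"slide":[0.0249,-0.0943,0],"jaw":0.15},
    {"angular":[0,0,0],"slide":[0,0,0],"jaw":0.15}
  ]
}}

```text
time_s: 13.15
tool_pos: [0.5039, 0.2809, 0.1177]
tool_rot: [-179.8, -0.1, 35.9]
force: [0.1, -0.4, -0.6]
grip_width: 0.022
grasp_force: 15.0
```

Call:
{"name": "step_arm", "arguments": {
  "rows": [
    {"angular":[0,0,0],"slide":[0,0,0],"jaw":0.15},
    {"angular":[0,0,0],"slide":[0,0,0],"jaw":0.15}
  ]
}}

```text
time_s: 13.4
tool_pos: [0.5079, 0.2738, 0.1171]
tool_rot: [180.0, 0.0, 35.3]
force: [0.8, -0.5, -0.9]
grip_width: 0.0217
grasp_force: 15.0
```

```bash
python3 -c "
from h import *
go(.5072,.2753,.0217)"
```

```text
pos [0.5079 0.2738 0.1171] rot [1.7996e+02 4.0000e-02 3.5270e+01] q7 -98.4 t 13.4
slide [ 0.0007 -0.0035  0.1909] norm rows>= 2.0
```

Call:
{"name": "step_arm", "arguments": {
  "rows": [
    {"angular":[0,0,0],"slide":[0.001,-0.003,0.09],"jaw":0.15},
    {"angular":[0,0,0],"slide":[0,0,0.06],"jaw":0.15},
    {"angular":[0,0,0],"slide":[0,0,0.03],"jaw":0.15},
    {"angular":[0,0,0],"slide":[0,0,0.006],"jaw":0.15},
    {"angular":[0,0,0],"slide":[0,0,0],"jaw":0.15},
    {"angular":[0,0,0],"slide":[0,0,0],"jaw":0.15},
    {"angular":[0,0,0],"slide":[0,0,0],"jaw":0.15}
  ]
}}

```text
time_s: 14.28
tool_pos: [0.5073, 0.2772, 0.0254]
tool_rot: [180.0, -0.1, 35.4]
force: [-0.5, 0.1, -0.7]
grip_width: 0.0219
grasp_force: 15.0
```

Call:
{"name": "step_arm", "arguments": {
  "rows": [
    {"angular":[0,0,0],"slide":[0,0,0.002],"jaw":0.15},
    {"angular":[0,0,0],"slide":[0,0,0],"jaw":0.15},
    {"angular":[0,0,0],"slide":[0,0,0],"jaw":0.15}
  ]
}}

```text
time_s: 14.65
tool_pos: [0.5066, 0.277, 0.0235]
tool_rot: [180.0, 0.0, 35.4]
force: [0.3, -0.6, -0.2]
grip_width: 0.0221
grasp_force: 15.0
```

Call:
{"name": "step_arm", "arguments": {
  "rows": [
    {"angular":[0,0,0],"slide":[0,0,0.003],"jaw":0.15},
    {"angular":[0,0,0],"slide":[0,0,0],"jaw":0.15},
    {"angular":[0,0,0],"slide":[0,0,0],"jaw":0.15}
  ]
}}

```text
time_s: 15.02
tool_pos: [0.5066, 0.277, 0.022]
tool_rot: [180.0, 0.0, 35.4]
force: [-0.8, 0.5, 0.1]
grip_width: 0.022
grasp_force: 15.0
```

Call:
{"name": "step_arm", "arguments": {
  "rows": [
    {"angular":[0,0,0],"slide":[0,0,0.001],"jaw":0.15},
    {"angular":[0,0,0],"slide":[0,0,0],"jaw":0.15},
    {"angular":[0,0,0],"slide":[0,0,0],"jaw":0.15}
  ]
}}

```text
time_s: 15.4
tool_pos: [0.5067, 0.277, 0.0217]
tool_rot: [180.0, -0.0, 35.4]
force: [0.1, -0.4, 2.3]
grip_width: 0.0217
grasp_force: 15.0
```

Contact. Release to a moderate opening and rise.

Call:
{"name": "step_arm", "arguments": {
  "rows": [
    {"angular":[0,0,0],"slide":[0,0,0],"jaw":0.5},
    {"angular":[0,0,0],"slide":[0,0,0],"jaw":0.5},
    {"angular":[0,0,0],"slide":[0,0,0],"jaw":0.5},
    {"angular":[0,0,0],"slide":[0,0,-0.05],"jaw":0.5},
    {"angular":[0,0,0],"slide":[0,0,-0.1],"jaw":0.5},
    {"angular":[0,0,0],"slide":[0,0,-0.1],"jaw":0.6},
    {"angular":[0,0,0],"slide":[0,0,0],"jaw":0.6},
    {"angular":[0,0,0],"slide":[0,0,0],"jaw":0.6}
  ]
}}

```text
time_s: 16.4
tool_pos: [0.5064, 0.2766, 0.1461]
tool_rot: [180.0, 0.0, 35.4]
force: [0.3, -0.1, -0.2]
grip_width: 0.0518
grasp_force: 0.0
```

```bash
python3 -c "
from h import *
go(.4485,-.1173,.147)"
```

```text
pos [0.5064 0.2766 0.1461] rot [1.7997e+02 4.0000e-02 3.5410e+01] q7 -97.6 t 16.4
slide [-0.5509  0.5749 -0.0012] norm rows>= 7.0
```

Call:
{"name": "step_arm", "arguments": {
  "rows": [
    {"angular":[0,0,0],"slide":[-0.0689,0.0719,0],"jaw":0.6},
    {"angular":[0,0,0],"slide":[-0.0689,0.0719,0],"jaw":0.6},
    {"angular":[0,0,0],"slide":[-0.0689,0.0719,0],"jaw":0.6},
    {"angular":[0,0,0],"slide":[-0.0689,0.0719,0],"jaw":0.6},
    {"angular":[0,0,0],"slide":[-0.0689,0.0719,0],"jaw":0.6},
    {"angular":[0,0,0],"slide":[-0.0689,0.0719,0],"jaw":0.6},
    {"angular":[0,0,0],"slide":[-0.0689,0.0719,0],"jaw":0.6},
    {"angular":[0,0,0],"slide":[-0.0686,0.0716,0],"jaw":0.6},
    {"angular":[0,0,0],"slide":[0,0,0],"jaw":0.6},
    {"angular":[0,0,0],"slide":[0,0,0],"jaw":0.6}
  ]
}}

```text
time_s: 17.65
tool_pos: [0.448, -0.1161, 0.1453]
tool_rot: [-179.9, 0.0, 35.4]
force: [0.3, -0.1, 0.1]
grip_width: 0.0525
grasp_force: 0.0
```

Call:
{"name": "step_arm", "arguments": {
  "rows": [
    {"angular":[0,0,0],"slide":[0,0,0],"jaw":0.6},
    {"angular":[0,0,0],"slide":[0,0,0],"jaw":0.6}
  ]
}}

```text
time_s: 17.9
tool_pos: [0.4489, -0.1157, 0.1464]
tool_rot: [-180.0, 0.0, 35.5]
force: [0.0, 0.3, -0.2]
grip_width: 0.0521
grasp_force: 0.0
```

```bash
python3 - <<'E'
from h import *
import cv2
go(.4485,-.1173,.017)
a=env.read_camera("top")[150:260,140:240,::-1]; b=env.read_camera("side")[280:400,230:390,::-1]
cv2.imwrite("pics/b1.png",np.hstack([cv2.resize(a,(400,440)),cv2.resize(b,(400,440))]))
E
```

```text
pos [ 0.4489 -0.1157  0.1464] rot [-1.7998e+02  1.0000e-02  3.5540e+01] q7 -43.0 t 17.9
slide [-0.0024  0.0022  0.2587] norm rows>= 3.0
```

View pics/b1.png

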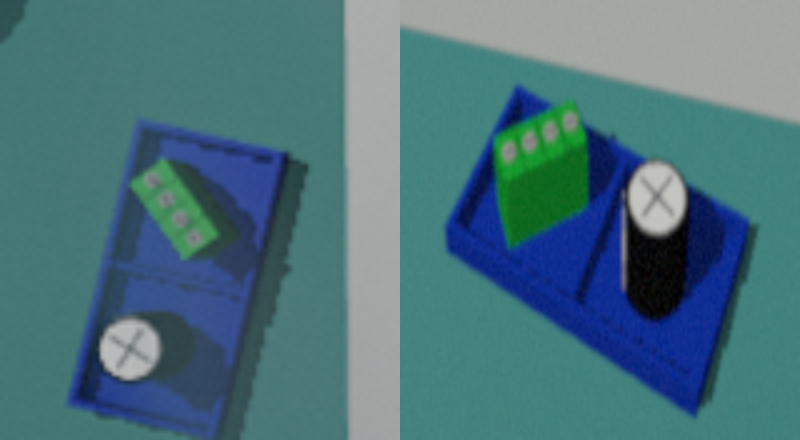

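In the picture, both parts stand upright in separate blue compartments: the block's top is at (180,210) and the big capacitor's top at (130,348). Red capacitor next.

Call:
{"name": "step_arm", "arguments": {
  "rows": [
    {"angular":[0,0,0],"slide":[-0.002,0.002,0.09],"jaw":0.6},
    {"angular":[0,0,0],"slide":[0,0,0.09],"jaw":0.6},
    {"angular":[0,0,0],"slide":[0,0,0.06],"jaw":0.6},
    {"angular":[0,0,0],"slide":[0,0,0.019],"jaw":0.6},
    {"angular":[0,0,0],"slide":[0,0,0],"jaw":0.6},
    {"angular":[0,0,0],"slide":[0,0,0],"jaw":0.15},
    {"angular":[0,0,0],"slide":[0,0,0],"jaw":0.15},
    {"angular":[0,0,0],"slide":[0,0,0],"jaw":0.15},
    {"angular":[0,0,0],"slide":[0,0,0],"jaw":0.15},
    {"angular":[0,0,0],"slide":[0,0,0],"jaw":0.15}
  ]
}}

```text
time_s: 19.25
tool_pos: [0.4488, -0.1185, 0.0175]
tool_rot: [180.0, -0.0, 35.4]
force: [-0.3, -0.2, 4.0]
grip_width: 0.0244
grasp_force: 15.0
```

Call:
{"name": "step_arm", "arguments": {
  "rows": [
    {"angular":[0,0,0],"slide":[0,0,0],"jaw":0.15},
    {"angular":[0,0,0],"slide":[0,0,0],"jaw":0.15}
  ]
}}

```text
time_s: 19.5
tool_pos: [0.4489, -0.1185, 0.0175]
tool_rot: [180.0, -0.0, 35.4]
force: [-0.3, -0.8, 5.6]
grip_width: 0.0246
grasp_force: 15.0
```

```bash
python3 -c "
from h import *
go(.4588,-.2925,.021)"
```

```text
pos [ 0.4489 -0.1185  0.0175] rot [ 1.7996e+02 -1.0000e-02  3.5410e+01] q7 -49.7 t 19.5
slide [-0.1855  0.2952 -0.0069] norm rows>= 3.0
```

Call:
{"name": "step_arm", "arguments": {
  "rows": [
    {"angular":[0,0,0],"slide":[0,0,-0.06],"jaw":0.15},
    {"angular":[0,0,0],"slide":[0,0,-0.08],"jaw":0.15},
    {"angular":[0,0,0],"slide":[0,0,-0.04],"jaw":0.15},
    {"angular":[0,0,0],"slide":[-0.0464,0.0738,0],"jaw":0.15},
    {"angular":[0,0,0],"slide":[-0.0464,0.0738,0],"jaw":0.15},
    {"angular":[0,0,0],"slide":[-0.0464,0.0738,0],"jaw":0.15},
    {"angular":[0,0,0],"slide":[-0.0464,0.0738,0],"jaw":0.15},
    {"angular":[0,0,0],"slide":[0,0,0],"jaw":0.15},
    {"angular":[0,0,0],"slide":[0,0,0],"jaw":0.15},
    {"angular":[0,0,0],"slide":[0,0,0],"jaw":0.15}
  ]
}}

```text
time_s: 20.75
tool_pos: [0.4586, -0.2908, 0.1069]
tool_rot: [-180.0, -0.0, 35.5]
force: [0.0, 0.0, 0.3]
grip_width: 0.0244
grasp_force: 15.0
```

```bash
python3 -c "
from h import *
go(.4588,-.2925,.0215)"
```

```text
pos [ 0.4586 -0.2908  0.1069] rot [-179.96   -0.     35.53] q7 -30.1 t 20.75
slide [-0.0016  0.0031  0.1707] norm rows>= 2.0
```

Call:
{"name": "step_arm", "arguments": {
  "rows": [
    {"angular":[0,0,0],"slide":[-0.001,0.002,0.08],"jaw":0.15},
    {"angular":[0,0,0],"slide":[0,0,0.06],"jaw":0.15},
    {"angular":[0,0,0],"slide":[0,0,0.022],"jaw":0.15},
    {"angular":[0,0,0],"slide":[0,0,0.006],"jaw":0.15},
    {"angular":[0,0,0],"slide":[0,0,0],"jaw":0.15},
    {"angular":[0,0,0],"slide":[0,0,0],"jaw":0.15},
    {"angular":[0,0,0],"slide":[0,0,0],"jaw":0.15}
  ]
}}

```text
time_s: 21.62
tool_pos: [0.459, -0.2939, 0.0238]
tool_rot: [179.9, -0.0, 35.4]
force: [-0.3, 0.5, -0.5]
grip_width: 0.0241
grasp_force: 15.0
```

Call:
{"name": "step_arm", "arguments": {
  "rows": [
    {"angular":[0,0,0],"slide":[0,0,0.003],"jaw":0.15},
    {"angular":[0,0,0],"slide":[0,0,0],"jaw":0.15},
    {"angular":[0,0,0],"slide":[0,0,0],"jaw":0.15}
  ]
}}

```text
time_s: 22.0
tool_pos: [0.4586, -0.2936, 0.0216]
tool_rot: [180.0, 0.0, 35.4]
force: [0.1, 0.2, -0.1]
grip_width: 0.0245
grasp_force: 15.0
```

Call:
{"name": "step_arm", "arguments": {
  "rows": [
    {"angular":[0,0,0],"slide":[0,0,0.001],"jaw":0.15},
    {"angular":[0,0,0],"slide":[0,0,0],"jaw":0.15},
    {"angular":[0,0,0],"slide":[0,0,0],"jaw":0.15}
  ]
}}

```text
time_s: 22.38
tool_pos: [0.4586, -0.2935, 0.0215]
tool_rot: [180.0, 0.0, 35.4]
force: [-1.8, 0.9, 5.8]
grip_width: 0.0246
grasp_force: 15.0
```

Call:
{"name": "step_arm", "arguments": {
  "rows": [
    {"angular":[0,0,0],"slide":[0,0,0],"jaw":0.5},
    {"angular":[0,0,0],"slide":[0,0,0],"jaw":0.5},
    {"angular":[0,0,0],"slide":[0,0,0],"jaw":0.5},
    {"angular":[0,0,0],"slide":[0,0,-0.05],"jaw":0.5},
    {"angular":[0,0,0],"slide":[0,0,-0.1],"jaw":0.5},
    {"angular":[0,0,0],"slide":[0,0,-0.1],"jaw":0.6},
    {"angular":[0,0,0],"slide":[0,0,0],"jaw":0.65},
    {"angular":[0,0,0],"slide":[0,0,0],"jaw":0.65}
  ]
}}

```text
time_s: 23.38
tool_pos: [0.4582, -0.2934, 0.1455]
tool_rot: [-180.0, 0.0, 35.4]
force: [-0.5, 0.4, -0.8]
grip_width: 0.0557
grasp_force: 0.0
```

```bash
python3 -c "
from h import *
go(.5985,.1214,.147,-40.5)"
```

```text
pos [ 0.4582 -0.2934  0.1455] rot [-1.7998e+02  3.0000e-02  3.5410e+01] q7 -29.1 t 23.375
slide [ 0.7094 -0.5135 -0.0031] norm rows>= 8.0
turn z 0.4217 rows>= 8.0
```

Call:
{"name": "step_arm", "arguments": {
  "rows": [
    {"angular":[0,0,0],"slide":[0.0887,-0.0642,0],"jaw":0.65},
    {"angular":[0,0,0],"slide":[0.0887,-0.0642,0],"jaw":0.65},
    {"angular":[0,0,0],"slide":[0.0887,-0.0642,0],"jaw":0.65},
    {"angular":[0,0,0],"slide":[0.0887,-0.0642,0],"jaw":0.65},
    {"angular":[0,0,0],"slide":[0.0887,-0.0642,0],"jaw":0.65},
    {"angular":[0,0,0],"slide":[0.0887,-0.0642,0],"jaw":0.65},
    {"angular":[0,0,0],"slide":[0.0887,-0.0642,0],"jaw":0.65},
    {"angular":[0,0,0],"slide":[0.0885,-0.0641,0],"jaw":0.65},
    {"angular":[0,0,0],"slide":[0,0,0],"jaw":0.65}
  ]
}}

```text
time_s: 24.5
tool_pos: [0.5973, 0.1281, 0.144]
tool_rot: [-179.7, 0.0, 35.9]
force: [-0.6, -0.4, -0.3]
grip_width: 0.0569
grasp_force: 0.0
```

Call:
{"name": "step_arm", "arguments": {
  "rows": [
    {"angular":[0,0,-0.0525],"slide":[0,0,0],"jaw":0.65},
    {"angular":[0,0,-0.0525],"slide":[0,0,0],"jaw":0.65},
    {"angular":[0,0,-0.0525],"slide":[0,0,0],"jaw":0.65},
    {"angular":[0,0,-0.0525],"slide":[0,0,0],"jaw":0.65},
    {"angular":[0,0,-0.0525],"slide":[0,0,0],"jaw":0.65},
    {"angular":[0,0,-0.0525],"slide":[0,0,0],"jaw":0.65},
    {"angular":[0,0,-0.0525],"slide":[0,0,0],"jaw":0.65},
    {"angular":[0,0,-0.0525],"slide":[0,0,0],"jaw":0.65},
    {"angular":[0,0,-0.0525],"slide":[0,0,0],"jaw":0.65},
    {"angular":[0,0,-0.0525],"slide":[0,0,0],"jaw":0.65}
  ]
}}

```text
time_s: 25.75
tool_pos: [0.5979, 0.1198, 0.1441]
tool_rot: [-179.8, -0.1, 130.2]
force: [0.6, 0.9, -0.5]
grip_width: 0.0562
grasp_force: 0.0
```

Call:
{"name": "step_arm", "arguments": {
  "rows": [
    {"angular":[0,0,-0.053],"slide":[0,0,0],"jaw":0.65},
    {"angular":[0,0,0],"slide":[0,0,0],"jaw":0.65},
    {"angular":[0,0,0],"slide":[0,0,0],"jaw":0.65},
    {"angular":[0,0,0],"slide":[0,0,0],"jaw":0.65}
  ]
}}

```text
time_s: 26.25
tool_pos: [0.5987, 0.121, 0.1457]
tool_rot: [-180.0, 0.0, 139.4]
force: [0.0, 0.3, 0.9]
grip_width: 0.0567
grasp_force: 0.0
```

```bash
python3 - <<'E'
from h import *
import cv2
go(.5985,.1214,.017,-40.5)
i=env.camera_info("wrist"); im=env.read_camera("wrist")[:,:,::-1].copy()
def pj(X):
    c=np.array(i["R"])@X+np.array(i["t"]); r=np.hypot(c[0],c[1]); th=np.arctan2(r,c[2]); return (i["cx"]+i["fx"]*th*c[0]/r, i["cy"]+i["fy"]*th*c[1]/r)
a=np.radians(-40.5); ex=np.array([np.cos(a),np.sin(a),0]); ey=np.array([-ex[1],ex[0],0])
k=[pj(np.array([.5985,.1214,.042])+sx*.021*ex+sy*.013*ey) for sx,sy in((1,1),(1,-1),(-1,-1),(-1,1))]
k=np.array(k); x0,y0=(k.mean(0)-[60,45]).astype(int); x0=max(x0,0);y0=max(y0,0)
c=cv2.resize(im[y0:y0+90,x0:x0+120],None,fx=6,fy=6,interpolation=cv2.INTER_CUBIC)
cv2.polylines(c,[((k-[x0,y0]+.5)*6).astype(int)],True,(255,0,255),1)
cv2.imwrite("pics/s1.png",c)
E
```

```text
pos [0.5987 0.121  0.1457] rot [-179.96    0.    139.36] q7 16.5 t 26.25
slide [0.0008 0.0004 0.2575] norm rows>= 3.0
turn z -0.0008 rows>= 1.0
```

View pics/s1.png

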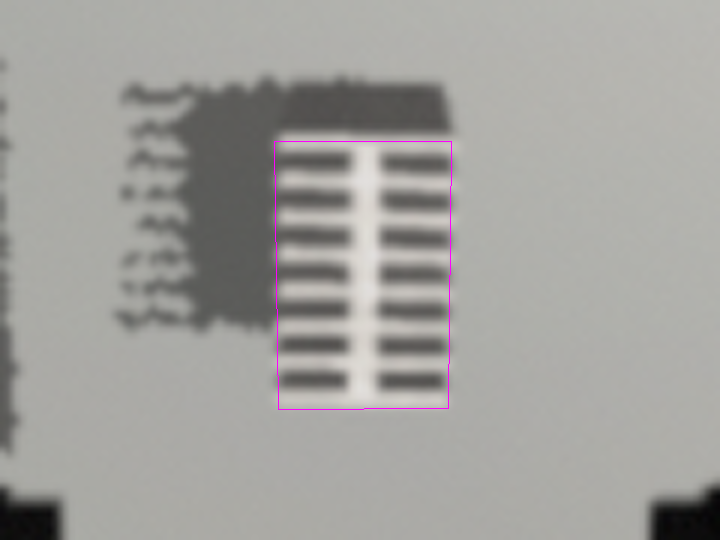

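The heat sink outline at (275–450, 140–408) matches the predicted box, with the fingers to its left and right. I'll descend.

Call:
{"name": "step_arm", "arguments": {
  "rows": [
    {"angular":[0,0,0],"slide":[0,0,0.09],"jaw":0.65},
    {"angular":[0,0,0],"slide":[0,0,0.09],"jaw":0.65},
    {"angular":[0,0,0],"slide":[0,0,0.06],"jaw":0.65},
    {"angular":[0,0,0],"slide":[0,0,0.018],"jaw":0.65},
    {"angular":[0,0,0],"slide":[0,0,0],"jaw":0.65},
    {"angular":[0,0,0],"slide":[0,0,0],"jaw":0.2},
    {"angular":[0,0,0],"slide":[0,0,0],"jaw":0.2},
    {"angular":[0,0,0],"slide":[0,0,0],"jaw":0.2},
    {"angular":[0,0,0],"slide":[0,0,0],"jaw":0.2},
    {"angular":[0,0,0],"slide":[0,0,0],"jaw":0.2}
  ],
  "newtons": 18
}}

```text
time_s: 27.55
tool_pos: [0.5991, 0.1213, 0.0174]
tool_rot: [180.0, 0.0, 139.5]
force: [0.5, 0.0, 1.8]
grip_width: 0.026
grasp_force: 18.0
```

Call:
{"name": "step_arm", "arguments": {
  "rows": [
    {"angular":[0,0,0],"slide":[0,0,0],"jaw":0.2},
    {"angular":[0,0,0],"slide":[0,0,0],"jaw":0.2}
  ]
}}

```text
time_s: 27.8
tool_pos: [0.5991, 0.1213, 0.0174]
tool_rot: [180.0, 0.0, 139.5]
force: [-0.3, -0.9, 3.8]
grip_width: 0.0258
grasp_force: 18.0
```

```bash
python3 -c "
from h import *
go(.5248,-.3259,.021)"
```

```text
pos [0.5991 0.1213 0.0174] rot [1.7999e+02 3.0000e-02 1.3945e+02] q7 11.7 t 27.8
slide [-0.4685 -0.7764 -0.0072] norm rows>= 8.0
```

Call:
{"name": "step_arm", "arguments": {
  "rows": [
    {"angular":[0,0,0],"slide":[0,0,-0.06],"jaw":0.2},
    {"angular":[0,0,0],"slide":[0,0,-0.09],"jaw":0.2},
    {"angular":[0,0,0],"slide":[0,0,-0.05],"jaw":0.2},
    {"angular":[0,0,0],"slide":[-0.0586,-0.097,0],"jaw":0.2},
    {"angular":[0,0,0],"slide":[-0.0586,-0.097,0],"jaw":0.2},
    {"angular":[0,0,0],"slide":[-0.0586,-0.097,0],"jaw":0.2},
    {"angular":[0,0,0],"slide":[-0.0586,-0.097,0],"jaw":0.2},
    {"angular":[0,0,0],"slide":[-0.0586,-0.097,0],"jaw":0.2},
    {"angular":[0,0,0],"slide":[-0.0586,-0.097,0],"jaw":0.2},
    {"angular":[0,0,0],"slide":[-0.0586,-0.097,0],"jaw":0.2}
  ]
}}

```text
time_s: 29.05
tool_pos: [0.5331, -0.2717, 0.1166]
tool_rot: [-180.0, -0.0, 139.5]
force: [1.3, -0.4, -1.0]
grip_width: 0.0259
grasp_force: 18.0
```

Call:
{"name": "step_arm", "arguments": {
  "rows": [
    {"angular":[0,0,0],"slide":[-0.0586,-0.097,0],"jaw":0.2},
    {"angular":[0,0,0],"slide":[0,0,0],"jaw":0.2},
    {"angular":[0,0,0],"slide":[0,0,0],"jaw":0.2},
    {"angular":[0,0,0],"slide":[0,0,0],"jaw":0.2},
    {"angular":[0,0,0],"slide":[0,0,0],"jaw":0.2}
  ]
}}

```text
time_s: 29.68
tool_pos: [0.5253, -0.3243, 0.1172]
tool_rot: [-180.0, 0.0, 139.6]
force: [0.0, -0.2, -0.3]
grip_width: 0.0258
grasp_force: 18.0
```

```bash
python3 -c "
from h import *
go(.5248,-.3259,.0214)"
```

```text
pos [ 0.5253 -0.3243  0.1172] rot [-1.7999e+02  1.0000e-02  1.3961e+02] q7 59.8 t 29.675
slide [-0.0012 -0.003   0.1916] norm rows>= 2.0
```

Call:
{"name": "step_arm", "arguments": {
  "rows": [
    {"angular":[0,0,0],"slide":[-0.001,-0.002,0.09],"jaw":0.2},
    {"angular":[0,0,0],"slide":[0,0,0.06],"jaw":0.2},
    {"angular":[0,0,0],"slide":[0,0,0.03],"jaw":0.2},
    {"angular":[0,0,0],"slide":[0,0,0.007],"jaw":0.2},
    {"angular":[0,0,0],"slide":[0,0,0],"jaw":0.2},
    {"angular":[0,0,0],"slide":[0,0,0],"jaw":0.2},
    {"angular":[0,0,0],"slide":[0,0,0],"jaw":0.2}
  ]
}}

```text
time_s: 30.55
tool_pos: [0.525, -0.3273, 0.0244]
tool_rot: [-180.0, 0.1, 139.4]
force: [0.7, 0.2, -0.3]
grip_width: 0.0256
grasp_force: 18.0
```

Call:
{"name": "step_arm", "arguments": {
  "rows": [
    {"angular":[0,0,0],"slide":[0,0,0.003],"jaw":0.2},
    {"angular":[0,0,0],"slide":[0,0,0],"jaw":0.2},
    {"angular":[0,0,0],"slide":[0,0,0],"jaw":0.2}
  ]
}}

```text
time_s: 30.92
tool_pos: [0.5245, -0.327, 0.022]
tool_rot: [-180.0, -0.0, 139.5]
force: [-0.3, -0.1, -0.0]
grip_width: 0.0262
grasp_force: 18.0
```

Call:
{"name": "step_arm", "arguments": {
  "rows": [
    {"angular":[0,0,0],"slide":[0,0,0.002],"jaw":0.2},
    {"angular":[0,0,0],"slide":[0,0,0],"jaw":0.2},
    {"angular":[0,0,0],"slide":[0,0,0],"jaw":0.2}
  ]
}}

```text
time_s: 31.3
tool_pos: [0.5246, -0.327, 0.0214]
tool_rot: [-180.0, 0.0, 139.5]
force: [-2.2, 0.5, 2.2]
grip_width: 0.0256
grasp_force: 18.0
```

Call:
{"name": "step_arm", "arguments": {
  "rows": [
    {"angular":[0,0,0],"slide":[0,0,0],"jaw":0.5},
    {"angular":[0,0,0],"slide":[0,0,0],"jaw":0.5},
    {"angular":[0,0,0],"slide":[0,0,0],"jaw":0.5},
    {"angular":[0,0,0],"slide":[0,0,-0.05],"jaw":0.5},
    {"angular":[0,0,0],"slide":[0,0,-0.1],"jaw":0.5},
    {"angular":[0,0,0],"slide":[0,0,-0.1],"jaw":0.5},
    {"angular":[0,0,0],"slide":[0,0.1,0],"jaw":0.5},
    {"angular":[0,0,0],"slide":[0,0.1,0],"jaw":0.5},
    {"angular":[0,0,0],"slide":[0,0.1,0],"jaw":0.5},
    {"angular":[0,0,0],"slide":[0,0.1,0],"jaw":0.5}
  ]
}}

```text
time_s: 32.55
tool_pos: [0.6554, -0.1741, 0.146]
tool_rot: [-180.0, 0.0, 139.4]
force: [0.6, -0.5, -0.1]
grip_width: 0.0434
grasp_force: 0.0
```

Call:
{"name": "step_arm", "arguments": {
  "rows": [
    {"angular":[0,0,0],"slide":[0,0,0],"jaw":0.5},
    {"angular":[0,0,0],"slide":[0,0,0],"jaw":0.5},
    {"angular":[0,0,0],"slide":[0,0,0],"jaw":0.5},
    {"angular":[0,0,0],"slide":[0,0,0],"jaw":0.5}
  ]
}}

```text
time_s: 33.05
tool_pos: [0.6539, -0.1768, 0.146]
tool_rot: [-180.0, 0.0, 139.3]
force: [0.3, 0.2, 0.5]
grip_width: 0.0431
grasp_force: 0.0
```

```bash
python3 - <<'E'
from h import *
import cv2
a=env.read_camera("top")[100:280,150:520,::-1]; b=env.read_camera("side")[120:200,290:420,::-1]
A=cv2.resize(a,None,fx=2,fy=2); B=cv2.resize(b,(390,240))
c=np.zeros((600,740,3),np.uint8); c[:360]=A; c[360:,:390]=B
cv2.imwrite("pics/f1.png",c)
E
```

```text
(no output)
```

View pics/f1.png

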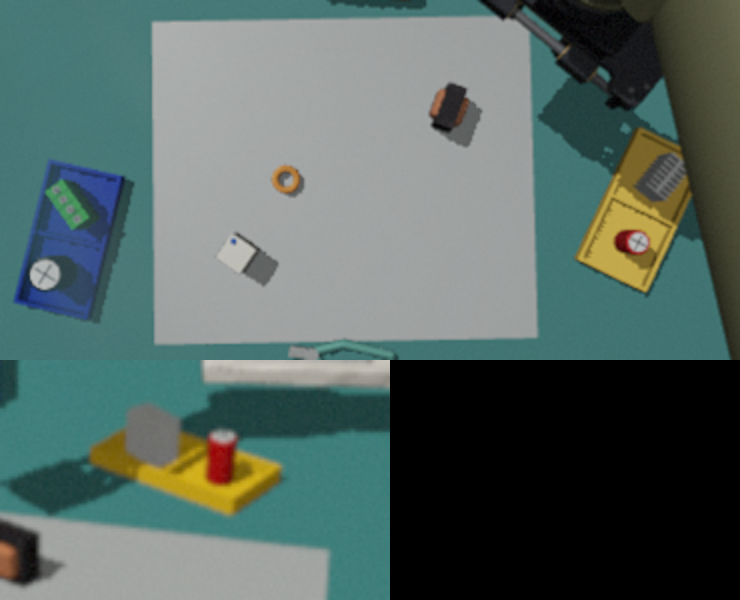

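The final picture shows all four parts upright, each in its own compartment: blue tray at (68,203) and (45,273), yellow tray at (663,175) and (636,241). The transformer and relay haven't moved. I'll hand in.

```bash
python3 -c "
from cell import env
print(env.sign_off())"
```

```text
the job is handed in; nothing more can be done
None
```

Both kits are made up and handed in at about 33 s: the final pictures show all four parts upright, each in its own compartment of the right tray, with the transformer and relay still where they stood.

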